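Unlock the movement holder from its sprung-keeper hook

ROBOT

A 6-joint arm with a two-finger parallel gripper is mounted at the origin on the work surface. World frame = base frame: x ahead of the robot, y to its left, z up, the work surface at z = 0. Lengths are in m, angles in rad, forces in N, time in s.
With the tool pointing down it reaches from about 0.375 to 0.975 m from the base axis. Payload 3.8 kg.
Tool frame: the origin (TCP) lies midway between the tips of the shut fingers; the grasp point (between the pads) lies 19 mm behind it; z points along the fingers, y is the line along which they close (so a half turn about z gives the same grasp; the last joint's range is limited). The gripper opens to 88 mm and grips with 3 to 60 N. Pads are 18 mm wide; open, the fingers measure 123 mm over their backs; the gripper's body (75 mm by 187 mm) begins 45 mm behind the grasp point.
Start: joints at [-0.037, 0.264, 1.604, -0, 1.274, -0.037], TCP at [0.675, -0, 0.239] pointing down, gripper open.
Joint ranges: [-2.63, 2.63], [-0.94, 2.18], [0.31, 2.57], [-1.31, 4.45], [0, 2.66], [-2.55, 2.55]. Speed limits (rad/s): [2.57, 2.57, 3.14, 3.14, 3.14, 3.14].

INTERFACE

Orientations are given as a unit quaternion [w, x, y, z].
In Python, from bench import manip gives the robot as it stands.
- The arm moves only by the shell command python3 -m creep 'ROWS' [OPENING] [FORCE]. ROWS is JSON, a list of rows, each an object with "offset": the shift along the tool's x, y, z in units of 60 mm (1.0 is 60 mm), a list of three; "twist": the turn about the tool's z in degrees. A call has 1 to 10 rows; each row is the pose to reach, as a shift and turn from the pose commanded when the call began, along the tool's axes at that moment; what a row does not reach only later rows make up. A row lasts 1/8 s, in which the tool goes at most 62.5 mm and 10.7 degrees, less where a joint would pass 70% of its speed; a pose out of reach is approached as far as the arm can. A call with a gripper value outside its range is refused whole. OPENING is the closure, from 0 (fully open) to 1 (shut), set as the call begins (- or left out, the last holds). The fingers move at their own pace and stop on an object; FORCE is the grip in N (left out, the last holds). Time passes only in rows, so rows that repeat a pose let the fingers close. It gives the time, the measured TCP pose, the force, the opening and the grip force at its end, in the units of the state.
- manip.state(): the state, without advancing time (a new reading comes with each control period).
- manip.capture(name): name is "scene" or "side" or "wrist"; returns (picture, depth): 420x560x3 uint8, red, green, blue; 420x560 float32, m along the optical axis (not along the pixel's ray), 0 where there is no reading.
- manip.camera_params(name): a dict with "vertical_fov" (degrees; the focal length in pixels is half the picture's height over the tangent of half this angle, whatever the lens; pixels are square), "cx", "cy" (the principal point, pixels), "camera_from_world" (4x4, takes a point from world to camera coordinates). Camera axes: x right, y up, looking along -z (the intrinsics and any distortion apply to the point x, -y, -z); pixel columns grow to the right and rows downward; lengths in m; the calibration is good to about 2 mm. A picture is of the moment at which its call begins: read the wrist's pose just before it. camera_params takes no time and is no camera call; for the wrist camera it gives the pose at the moment of the call.
- manip.close_job(): hands the job in; it is judged then, once.
The state is a dict: "t": time; "qpos": joint angles; "qd": joint speeds; "tau": joint torques, N m; "eef_pos": TCP position; "tool_rot": TCP orientation; "ft_force": force on the tool from outside, world axes, zero at the start; "torque": the same for the moment, N m; "grip_width": finger opening in m; "grip_force": force on a finger pad.
Only numpy, scipy, OpenCV 4.12 (cv2) and the standard library are available. Lean on these libraries where they do the work, as an engineer would, in place of code of your own. Each camera call takes 0.05 s, during which the arm holds its last target. There are 200 camera calls.

TASK

The black movement holder hangs by its steel bar on the lockable hook of the peg board. Take it by its yellow tab, press it down against the hook's red sprung keeper until you feel it bottom, draw it straight out from the board under the lip, then lift it over the hook's tip and away, never forcing it. Then set it down gently, upright in the blue tray, and let go, leaving the jar, the loupe and the brass ring where they are.

Things in the scene. Friction and masses are not known exactly. Their poses are not given: they have to be found in the camera images.
- pegboard: White perforated peg board fixed on the bench, 300 mm wide (y), 250 mm high (z), 10 mm thick. Origin: middle of its front face at bench level; its -x points straight out of the front, z up. A steel arm at y = 0 carries the hook out from the front. Tweezers (y = -105 mm) and a red screwdriver (y = +105 mm) are fixed on the front and stick out 25 mm.
- hook_seat (a point): Centre of the holder's bar at the start: 90 mm out from the board's front, 130 mm above the bench; axes as the board's. Hook: two rigid steel cheeks, 8 to 18 mm either side of y = 0, the slot between them open above for the tab. They form a roof over the seat, a lip in front of it (7 to 13 mm out from here) and a level floor below, so the bar can only leave downwards, then out under the lip.
- hook_exit (a point): 22 mm straight out from hook_seat: here (18 to 26 mm out) the top is open and the bar can be lifted. An upturned tip, 8 mm over the floor and 31 to 37 mm out from the seat, ends it. The base hangs under the hook: lift 8 to 20 mm above the start height, go 60 mm farther out, then up. Floor to lip is 10 mm: the 8 mm bar, at the floor, has 2 mm to spare.
- keeper (a joint): Red sprung keeper pad (18 x 13 mm) under the bar's middle. 0 = up (start, bar rests on it); grows in metres as pressed straight down, to 0.026 at most. Pushes up with 4 N at 0, plus 0.2 N per mm; springs back once the bar is off it. The cheeks are set higher or lower each time, unmeasured: their floor lies 7 to 21 mm below the bar's underside at the start (roof and lip shift alike). Feel for it.
- holder: Movement holder, about 160 g, hanging with its origin 35 mm above the bench. Origin: centre of its flat underside; z up; x, y as the board's. Black round base 62 mm across, 21 mm high with its jaws; two 6 mm steel rods (y = +-25 mm) rise to a round steel bar along y, 8 mm thick, 58 mm long, centre 95 mm above the origin. It must not press on the hook with 20 N or more.
- tab_top (a point): Top centre of the holder's yellow flat tab, 159 mm above the holder's origin; axes as the holder's. The tab is 8 mm thick (y), 18 mm wide (x) and rises 64 mm from the bar's middle. Grip it from above across its 8 mm, with the fingertips at most 28 mm below this point: lower, they could meet the cheeks' roof when pressing down (roof top 40 to 54 mm below this point at the start).
- tray: Blue plastic tray fixed on the bench, 140 mm (x) by 180 mm (y), 24 mm high, walls 4 mm; its inner floor is 4 mm above the bench and empty. Origin: centre of its underside.
- jar: Small closed glass parts jar, 48 mm across, 55 mm high, loose on the bench; origin at the centre of its underside. Not to be moved.
- loupe: Black watchmaker's loupe, 34 mm across, 30 mm high, loose on the bench before the peg board; origin at the centre of its underside. Not to be moved.
- casering: Brass case ring, 42 mm across, 10 mm high, loose on the bench; origin at the centre of its underside. Not to be moved.
There are look-alikes about, which are no part of the job. What is meant by the holder is not orange or purple, and is the smaller of those in its own colour.

How it is judged:
On the way, in this order (a step that is already met when the one before it is completed fails the run):
1. the keeper is pressed open by the bar (value of joint keeper above 0.0025 m and contact force between holder and pegboard above 2 N), for 0.2 s.
2. the holder is lifted off the hook and out clear of it, not fallen, and the keeper is back up (x of holder in the frame of hook_seat below -0.07 m and z of holder in the frame of hook_seat above -0.12 m and value of joint keeper below 0.003 m and contact force between holder and pegboard below 0.1 N), for 0.1 s.
At the end, for the whole second after the job is handed in: The holder stands upright (within 0.1 rad) and at rest on the floor of the blue tray, wholly inside its walls (origin within 40 mm in x and 60 mm in y of the tray's centre and 1 to 8 mm above its underside), and the keeper is back up (under 3 mm) (x of holder in the frame of tray between -0.04 and 0.04 m and y of holder in the frame of tray between -0.06 and 0.06 m and z of holder in the frame of tray between 0.001 and 0.008 m and angle between holder's own z axis and vertical below 0.1 rad and linear speed of holder below 0.02 m/s and value of joint keeper below 0.003 m); the robot touches nothing.
It fails at once if the holder is forced on the hook or peg board with 20 N or more (contact force between holder and pegboard above 20 N).
It fails at once if the holder is dropped (falls freely by more than about 12 mm) (linear speed of holder above 0.5 m/s and contact force between the fingers and holder below 0.1 N).
It fails at once if the jar, the loupe or the case ring is moved by more than 15 mm (distance of any of jar, loupe, casering from where it was at the start of the episode above 0.015 m).
It also fails if it takes over 51 s, if anything falls off the work surface, if the arm or the gripper's body presses on something with over 40 N, if the wrist force passes 120 N, or if a joint passes its speed limit or range.

## Working session

There is one attempt and no reset: what is moved stays moved. The work goes in short steps, Python scripts to look and compute and a shell command to move; the robot and the scene stay as the last step left them, time stands still between calls to the robot, and variables do not carry over. Pictures are saved under pics/ and viewed, at most 10 in all, crops included, and the job is handed in when it is done.

```bash
mkdir -p pics
cat > h.py <<'E'
import numpy as np, cv2
from bench import manip
def grab(n):
    P=manip.camera_params(n); im,d=manip.capture(n); return P,im,d
def world(P,d):
    h,w=d.shape; f=h/2/np.tan(np.radians(P["vertical_fov"])/2)
    u,v=np.meshgrid(np.arange(w),np.arange(h))
    c=np.stack([(u-P["cx"])/f*d,-(v-P["cy"])/f*d,-d,np.ones_like(d)],-1)
    return (c@np.linalg.inv(np.array(P["camera_from_world"])).T)[...,:3]
E
python3 - <<'E'
from h import *
for n in ("scene","side"):
    P,im,d=grab(n); print({k:v for k,v in P.items()})
    np.savez(n+".npz",im=im,d=d,W=world(P,d)); cv2.imwrite(f"pics/{n}0.png",im[...,::-1])
s=manip.state(); print(s["t"],s["eef_pos"],s["tool_rot"],s["ft_force"])
E
```

```text
{'vertical_fov': 49.78101420460973, 'cx': 280.29922325131264, 'cy': 207.76086496511655, 'camera_from_world': array([[-0.43816818,  0.89879552, -0.01323844,  0.1846199 ],
       [-0.48951996, -0.22624007,  0.84213161,  0.14133056],
       [ 0.75390905,  0.37547576,  0.53910955, -1.68392844],
       [ 0.        ,  0.        ,  0.        ,  1.        ]])}
{'vertical_fov': 47.14059094388632, 'cx': 274.3906118333949, 'cy': 203.4463751995213, 'camera_from_world': array([[ 0.87790495, -0.4788305 , -0.0020616 , -0.44292104],
       [ 0.35202916,  0.64249232,  0.68064608, -0.30462449],
       [-0.32458954, -0.59826831,  0.73260949, -1.11992838],
       [ 0.        ,  0.        ,  0.        ,  1.        ]])}
0.1 [6.74356718e-01 3.01288854e-05 2.37513246e-01] [-7.51050665e-04  7.07111484e-01  7.07101350e-01 -6.82319051e-04] [0.62749744 0.58887805 0.25987669]
```

View pics/scene0.png

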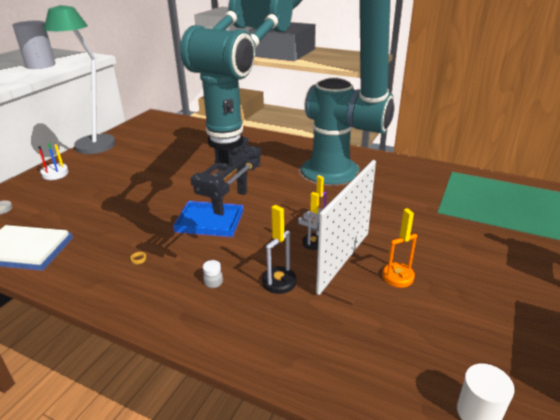

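View pics/side0.png

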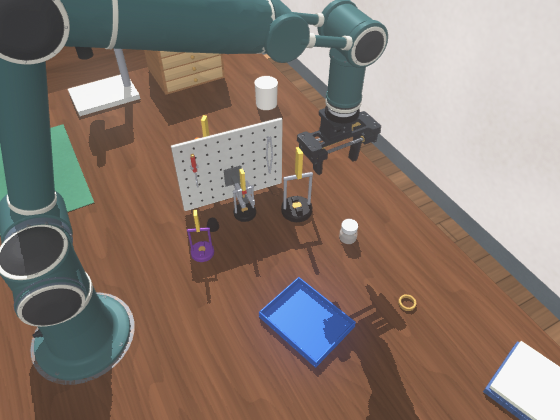

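Candidates by tab: scene (279,222) is black, large and free-standing. Scene (315,203) is black, smaller and on the hook. Scene (320,187) is purple and (406,225) is orange. In the side view these are (299,163), (242,180), (196,222) and (205,125). I choose the smaller black one on the hook, side (242,180), and check it in a crop while measuring.

Run:
```python
from h import *
for n,(x0,y0,x1,y1) in (("side",(165,100,325,260)),):
    z=np.load(n+".npz"); cv2.imwrite("pics/crop1.png",cv2.resize(z["im"][y0:y1,x0:x1,::-1],(600,600),interpolation=cv2.INTER_CUBIC))
for n in ("side","scene"):
    z=np.load(n+".npz"); im,d,W=z["im"],z["d"],z["W"]
    hsv=cv2.cvtColor(im,cv2.COLOR_RGB2HSV); H,S,V=hsv[...,0].astype(int),hsv[...,1],hsv[...,2]
    ok=(d>0)&(W[...,0]>.2)&(W[...,0]<1.3)
    for nm,m in (("yellow",(H>20)&(H<32)&(S>150)&(V>100)),("blue",(H>100)&(H<125)&(S>150)&(V>60)),("white",(S<40)&(V>150)),("brass",(H>15)&(H<30)&(S>120))):
        k,l,st,c=cv2.connectedComponentsWithStats((m&ok).astype(np.uint8))
        for i in range(1,k):
            if st[i,4]>25:
                p=W[l==i]; print(n,nm,c[i].round(),st[i,4],"med",np.median(p,0).round(3),"lo",np.percentile(p,3,0).round(3),"hi",np.percentile(p,97,0).round(3))
                if nm=="white" and st[i,4]>1500 and np.median(p[:,2])>.05:
                    q=np.median(p,0); r=p[(p[:,2]>.02)&(np.linalg.norm(p-q,axis=1)<.2)]
                    for _ in range(6):
                        q=r.mean(0); nv=np.linalg.svd(r-q,full_matrices=False)[2][2]; r=r[abs((r-q)@nv)<.006]
                    print("  plane n",nv.round(4),"c",q.round(4),len(r)); t=np.array([-nv[1],nv[0]]);t/=np.linalg.norm(t); a=(r-q)[:,:2]@t; print("  width",t,a.min(),a.max(), "zmax",r[:,2].max())
    b=W[(S>150)&(H>100)&(H<125)&ok&(W[...,2]<.05)&(W[...,2]>.015)][:,:2]
    print("tray rim",cv2.minAreaRect(b.astype(np.float32)) if len(b) else 0)
```

```text
side yellow [196. 224.] 35 med [0.331 0.082 0.124] lo [0.328 0.078 0.098] hi [0.333 0.084 0.154]
side blue [311. 323.] 3597 med [ 0.479 -0.237  0.004] lo [ 0.394 -0.31   0.   ] hi [ 0.549 -0.13   0.024]
side white [115.  19.] 194 med [ 0.242 -0.033  0.721] lo [ 0.233 -0.037  0.694] hi [ 0.251 -0.026  0.741]
side white [272.   9.] 60 med [ 0.491 -0.02   0.672] lo [ 0.485 -0.031  0.661] hi [ 0.496 -0.004  0.68 ]
side white [320.  19.] 74 med [0.628 0.042 0.597] lo [0.621 0.038 0.583] hi [0.636 0.055 0.604]
side white [366.  43.] 252 med [ 0.66  -0.058  0.593] lo [ 0.635 -0.061  0.543] hi [ 0.705 -0.056  0.613]
side white [312.  40.] 74 med [ 0.549 -0.054  0.62 ] lo [ 0.541 -0.057  0.612] hi [ 0.555 -0.045  0.627]
side white [348.  42.] 85 med [ 0.625 -0.056  0.598] lo [ 0.617 -0.06   0.586] hi [ 0.634 -0.039  0.603]
side white [104.  94.] 1616 med [0.296 0.907 0.018] lo [0.206 0.847 0.003] hi [0.399 1.006 0.023]
side white [266.  92.] 678 med [0.786 0.575 0.068] lo [0.759 0.559 0.003] hi [0.828 0.629 0.092]
side white [343. 111.] 159 med [ 0.654 -0.028  0.422] lo [ 0.635 -0.038  0.405]
[... 3936 characters left out ...]
278. 222.] 474 med [0.638 0.099 0.179] lo [ 0.315 -0.067 -0.   ] hi [0.642 0.113 0.228]
scene brass [406. 227.] 408 med [0.488 0.369 0.153] lo [0.23  0.325 0.   ] hi [0.507 0.388 0.205]
scene brass [313. 238.] 31 med [0.489 0.133 0.052] lo [0.477 0.126 0.05 ] hi [0.497 0.143 0.057]
scene brass [138. 257.] 162 med [ 0.715 -0.294  0.006] lo [ 0.688 -0.322 -0.001] hi [ 0.736 -0.273  0.013]
scene brass [401. 275.] 344 med [0.499 0.381 0.019] lo [0.466 0.353 0.01 ] hi [0.521 0.406 0.029]
scene brass [278. 275.] 89 med [0.637 0.099 0.025] lo [0.618 0.086 0.02 ] hi [0.649 0.114 0.031]
tray rim ((0.5087065100669861, -0.49689704179763794), (0.17363210022449493, 0.7645428776741028), 6.521030902862549)
```

View pics/crop1.png

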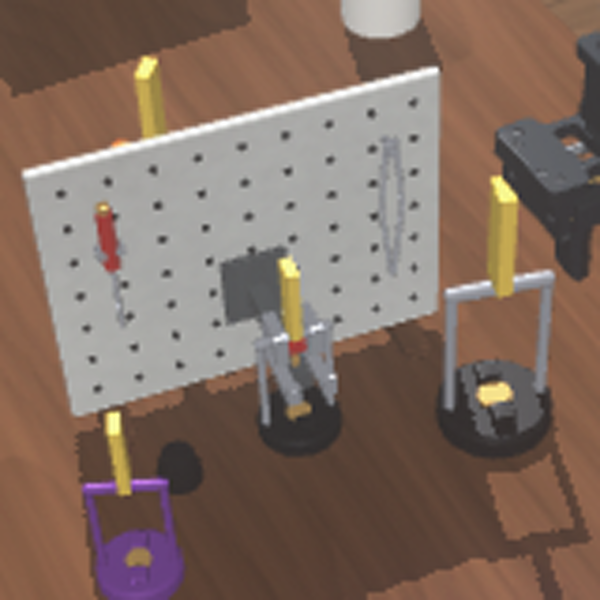

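The crop confirms the smaller black holder on the hook, with its tab at crop (290,300). The larger free-standing black one is at (500,240) and the purple one at (115,450). The loupe, a dark blob at (180,465), is well to the side.

Run:
```python
from h import *
X=np.array([.11,.994]);X/=np.linalg.norm(X);Y=np.array([-X[1],X[0]])
for n in ("side","scene"):
    z=np.load(n+".npz"); im,d,W=z["im"],z["d"],z["W"]
    hsv=cv2.cvtColor(im,cv2.COLOR_RGB2HSV).astype(int); H,S=hsv[...,0],hsv[...,1]
    m=(H>15)&(H<35)&(S>120)&(d>0)&(np.hypot(W[...,0]-.485,W[...,1]-.13)<.03)&(W[...,2]>.145)&(W[...,2]<.22)
    p=W[m]; a=p[:,:2]@X; b=p[:,:2]@Y
    print(n,m.sum(),"x_b",np.percentile(a,[0,5,50,95,100]).round(4),"y_b",np.percentile(b,[0,5,50,95,100]).round(4),"z",np.percentile(p[:,2],[50,95,100]).round(4))
    m=(H>100)&(H<125)&(S>130)&(d>0)&(W[...,2]>-.01)&(W[...,2]<.04)&(np.hypot(W[...,0]-.475,W[...,1]+.22)<.14)
    print("tray",cv2.minAreaRect(W[m][:,:2].astype(np.float32)))
    m=(hsv[...,2]<60)&(d>0)&(W[...,2]>.01)&(W[...,2]<.035)&(np.hypot(W[...,0]-.39,W[...,1]-.1)<.05)
    if m.sum(): print("loupe",m.sum(),W[m].mean(0).round(3))
b=np.array([.492,.2223]);print("board side-centre xb,yb",b@X,b@Y,"expect tab",b@X-.09,b@Y)
for a,b in ((.185,-.467),):pass
```

```text
side 64 x_b [0.1711 0.1733 0.1778 0.1912 0.1945] y_b [-0.4684 -0.4676 -0.4628 -0.461  -0.4605] z [0.1714 0.1907 0.1951]
tray ((0.4704493284225464, -0.21985457837581635), (0.1425611674785614, 0.1814246028661728), 17.00130271911621)
loupe 61 [0.393 0.144 0.021]
scene 141 x_b [0.1755 0.1772 0.1875 0.1947 0.1962] y_b [-0.4765 -0.4751 -0.472  -0.4653 -0.4621] z [0.1737 0.195  0.1972]
tray ((0.4776863753795624, -0.2270151674747467), (0.15015169978141785, 0.19967898726463318), 16.923120498657227)
board side-centre xb,yb 0.2750674960461817 -0.46456341076206575 expect tab 0.1850674960461817 -0.46456341076206575
```

```bash
python3 -m creep '[{"offset":[0,0,-0.6],"twist":0},{"offset":[0.5,-0.7,-0.7],"twist":2},{"offset":[1.0,-1.4,-0.7],"twist":4},{"offset":[1.5,-2.1,-0.7],"twist":6.3},{"offset":[2.0,-2.8,-0.7],"twist":6.3},{"offset":[2.2,-3.15,-0.7],"twist":6.3},{"offset":[2.2,-3.15,-0.7],"twist":6.3},{"offset":[2.2,-3.15,-0.7],"twist":6.3}]' 0 20
python3 - <<'E'
from h import *
s=manip.state();print(s["eef_pos"],s["tool_rot"],s["ft_force"],s["grip_width"])
P,im,d=grab("wrist");W=world(P,d);np.savez("wrist.npz",im=im,d=d,W=W);cv2.imwrite("pics/wrist1.png",im[...,::-1])
X=np.array([.11,.994]);X/=np.linalg.norm(X);Y=np.array([-X[1],X[0]])
hsv=cv2.cvtColor(im,cv2.COLOR_RGB2HSV).astype(int);H,S=hsv[...,0],hsv[...,1]
m=(H>15)&(H<35)&(S>120)&(d>0)&(np.hypot(W[...,0]-.485,W[...,1]-.13)<.04)&(W[...,2]>.185)&(W[...,2]<.22)
p=W[m];print(m.sum(),np.percentile(p[:,:2]@X,[2,50,98]),np.percentile(p[:,:2]@Y,[2,50,98]),np.percentile(p[:,2],[2,50,98]),p.mean(0))
if m.sum():print(cv2.minAreaRect(p[:,:2].astype(np.float32)))
E
```

```text
t: 1.1
eef_pos: [0.487, 0.1315, 0.2808]
tool_rot: [0.0, 0.745, 0.667, 0.0]
ft_force: [0.3, 0.3, -0.1]
grip_width: 0.0879
grip_force: 0.0
[0.48700338 0.13150674 0.28081548] [4.66697778e-04 7.44988695e-01 6.67076889e-01 2.23704243e-04] [ 0.27303511  0.27185637 -0.05271066] 0.08789325661584765
282 [0.17669167 0.18662233 0.1945953 ] [-0.47297507 -0.46912845 -0.46525183] [0.18647736 0.19426457 0.19553764] [0.48679474 0.13375472 0.19374609]
((0.4866432845592499, 0.13266238570213318), (0.01868826523423195, 0.007782938424497843), 83.83688354492188)
```

View pics/wrist1.png

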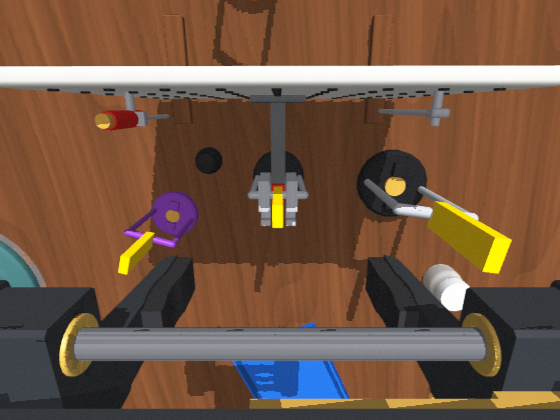

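The wrist view shows the tab top at (278,210), centred between the open fingers. The measured top is 18.7 x 7.8 mm at z = 0.1945 m, against an expected 0.194 m. The larger holder's tab at (470,237) and the purple tab at (135,252) are clear of the fingers.

```bash
python3 -m creep '[{"offset":[0.02,0,0.5],"twist":0},{"offset":[0.02,0,1.0],"twist":0},{"offset":[0.02,0,1.5],"twist":0},{"offset":[0.02,0,1.85],"twist":0},{"offset":[0.02,0,1.85],"twist":0},{"offset":[0.02,0,1.85],"twist":0}]'
python3 -m creep '[{"offset":[0,0,0],"twist":0},{"offset":[0,0,0],"twist":0},{"offset":[0,0,0],"twist":0},{"offset":[0,0,0],"twist":0},{"offset":[0,0,0],"twist":0},{"offset":[0,0,0],"twist":0},{"offset":[0,0,0],"twist":0},{"offset":[0,0,0],"twist":0}]' 1 40
```

```text
t: 1.9
eef_pos: [0.4873, 0.1328, 0.1704]
tool_rot: [0.0, 0.745, 0.667, 0.0]
ft_force: [0.6, 1.2, 0.7]
grip_width: 0.0883
grip_force: 0.0
t: 2.9
eef_pos: [0.4861, 0.1332, 0.1697]
tool_rot: [-0.0, 0.745, 0.667, -0.0]
ft_force: [-0.4, -0.5, 0.7]
grip_width: 0.0102
grip_force: 0.0
```

```bash
python3 -m creep '[{"offset":[0,0,0],"twist":0},{"offset":[0,0,0],"twist":0},{"offset":[0,0,0],"twist":0},{"offset":[0,0,0],"twist":0}]' 1 40
```

```text
t: 3.4
eef_pos: [0.4861, 0.1332, 0.1697]
tool_rot: [-0.0, 0.745, 0.667, -0.0]
ft_force: [-0.8, -0.0, 1.6]
grip_width: 0.0077
grip_force: 40.0
```

```bash
python3 -m creep '[{"offset":[0,0,0.03],"twist":0},{"offset":[0,0,0.06],"twist":0},{"offset":[0,0,0.09],"twist":0},{"offset":[0,0,0.1],"twist":0},{"offset":[0,0,0.1],"twist":0}]'
python3 -m creep '[{"offset":[0,0,0.01],"twist":0},{"offset":[0,0,0.02],"twist":0},{"offset":[0,0,0.02],"twist":0}]'
```

```text
t: 4.03
eef_pos: [0.4862, 0.1332, 0.1638]
tool_rot: [0.0, 0.745, 0.667, 0.0]
ft_force: [-1.1, -0.3, 3.4]
grip_width: 0.0077
grip_force: 40.0
t: 4.4
eef_pos: [0.4862, 0.1332, 0.1625]
tool_rot: [0.0, 0.745, 0.667, 0.0]
ft_force: [-1.0, 0.8, 2.9]
grip_width: 0.0076
grip_force: 40.0
```

```bash
python3 -m creep '[{"offset":[0,0,0.01],"twist":0},{"offset":[0,0,0.02],"twist":0},{"offset":[0,0,0.02],"twist":0}]' | grep -E "eef|ft_"
python3 -m creep '[{"offset":[0,0,0.01],"twist":0},{"offset":[0,0,0.02],"twist":0},{"offset":[0,0,0.02],"twist":0}]' | grep -E "eef|ft_"
```

```text
eef_pos: [0.4862, 0.1332, 0.1613]
ft_force: [-1.7, -0.9, 4.4]
eef_pos: [0.4861, 0.1332, 0.1601]
ft_force: [-1.2, -0.0, 2.5]
```

```bash
python3 -m creep '[{"offset":[0,0,0.01],"twist":0},{"offset":[0,0,0.02],"twist":0},{"offset":[0,0,0.02],"twist":0}]' | grep -E "eef|ft_"
```

```text
eef_pos: [0.4862, 0.1332, 0.1589]
ft_force: [-0.5, 0.1, 5.1]
```

```bash
python3 -m creep '[{"offset":[0,0,0.01],"twist":0},{"offset":[0,0,0.02],"twist":0},{"offset":[0,0,0.02],"twist":0}]' | grep -E "eef|ft_"
```

```text
eef_pos: [0.4861, 0.1332, 0.1577]
ft_force: [-1.5, -0.1, 4.2]
```

```bash
python3 -m creep '[{"offset":[0,0,0.01],"twist":0},{"offset":[0,0,0.02],"twist":0},{"offset":[0,0,0.02],"twist":0}]' | grep -E "eef|ft_"
```

```text
eef_pos: [0.4862, 0.1332, 0.1565]
ft_force: [-0.0, -1.3, 4.7]
```

```bash
python3 -m creep '[{"offset":[0,0,0.01],"twist":0},{"offset":[0,0,0.02],"twist":0},{"offset":[0,0,0.02],"twist":0}]' | grep -E "eef|ft_"
```

```text
eef_pos: [0.4862, 0.1332, 0.1553]
ft_force: [-0.8, 0.6, 5.7]
```

```bash
python3 -m creep '[{"offset":[0,0,0.01],"twist":0},{"offset":[0,0,0.02],"twist":0},{"offset":[0,0,0.02],"twist":0}]' | grep -E "eef|ft_"
```

```text
eef_pos: [0.4862, 0.1332, 0.1542]
ft_force: [-2.5, 0.1, 5.6]
```

```bash
python3 -m creep '[{"offset":[0,0,0.01],"twist":0},{"offset":[0,0,0.02],"twist":0},{"offset":[0,0,0.02],"twist":0}]' | grep -E "eef|ft_"
```

```text
eef_pos: [0.4861, 0.1332, 0.153]
ft_force: [-1.9, -0.3, 5.5]
```

```bash
python3 -m creep '[{"offset":[0,0,0.01],"twist":0},{"offset":[0,0,0.02],"twist":0},{"offset":[0,0,0.02],"twist":0}]' | grep -E "eef|ft_"
```

```text
eef_pos: [0.4862, 0.1332, 0.1518]
ft_force: [-1.9, -0.3, 5.6]
```

```bash
python3 -m creep '[{"offset":[0,0,0.01],"twist":0},{"offset":[0,0,0.02],"twist":0},{"offset":[0,0,0.02],"twist":0}]' | grep -E "eef|ft_"
```

```text
eef_pos: [0.4862, 0.1332, 0.1507]
ft_force: [-1.7, 0.2, 5.4]
```

```bash
python3 -m creep '[{"offset":[0,0,0.01],"twist":0},{"offset":[0,0,0.015],"twist":0},{"offset":[0,0,0.015],"twist":0}]' | grep -E "eef|ft_"
```

```text
eef_pos: [0.4863, 0.1332, 0.1502]
ft_force: [-2.5, -0.7, 8.6]
```

```bash
python3 -m creep '[{"offset":[0,0,0.005],"twist":0},{"offset":[0,0,0.005],"twist":0}]' | grep -E "eef|ft_"
```

```text
eef_pos: [0.4863, 0.1332, 0.1502]
ft_force: [-3.5, 0.2, 8.1]
```

```bash
python3 -m creep '[{"offset":[0,0,-0.012],"twist":0},{"offset":[-0.03,0,-0.012],"twist":0},{"offset":[-0.06,0,-0.012],"twist":0},{"offset":[-0.09,0,-0.012],"twist":0},{"offset":[-0.09,0,-0.012],"twist":0}]' | grep -E "eef|ft_"
```

```text
eef_pos: [0.4865, 0.1294, 0.1509]
ft_force: [-0.9, 3.8, 5.8]
```

```bash
python3 -m creep '[{"offset":[-0.03,0,0],"twist":0},{"offset":[-0.06,0,0],"twist":0},{"offset":[-0.09,0,0],"twist":0},{"offset":[-0.09,0,0],"twist":0}]' | grep -E "eef|ft_"
```

```text
eef_pos: [0.4864, 0.124, 0.1511]
ft_force: [0.4, 4.1, 5.8]
```

```bash
python3 -m creep '[{"offset":[-0.03,0,0],"twist":0},{"offset":[-0.06,0,0],"twist":0},{"offset":[-0.06,0,0],"twist":0}]' | grep -E "eef|ft_"
```

```text
eef_pos: [0.4856, 0.1196, 0.1506]
ft_force: [2.1, 3.5, 3.5]
```

```bash
python3 -m creep '[{"offset":[-0.03,0,0],"twist":0},{"offset":[-0.06,0,0],"twist":0},{"offset":[-0.06,0,0],"twist":0}]' | grep -E "eef|ft_"
```

```text
eef_pos: [0.4841, 0.1151, 0.1501]
ft_force: [0.3, 2.1, 5.9]
```

```bash
python3 -m creep '[{"offset":[-0.03,0,0],"twist":0},{"offset":[-0.06,0,0],"twist":0},{"offset":[-0.06,0,0],"twist":0}]' | grep -E "eef|ft_"
```

```text
eef_pos: [0.4837, 0.1119, 0.1501]
ft_force: [0.0, 3.4, 5.3]
```

```bash
python3 -m creep '[{"offset":[0,0,-0.01],"twist":0},{"offset":[0,0,-0.03],"twist":0},{"offset":[0,0,-0.05],"twist":0},{"offset":[0,0,-0.05],"twist":0}]' | grep -E "eef|ft_"
```

```text
eef_pos: [0.483, 0.1113, 0.1522]
ft_force: [0.1, 0.3, -1.9]
```

```bash
python3 -m creep '[{"offset":[0,0,-0.05],"twist":0},{"offset":[0,0,-0.1],"twist":0},{"offset":[0,0,-0.15],"twist":0},{"offset":[0,0,-0.2],"twist":0},{"offset":[0,0,-0.2],"twist":0}]' | grep -E "eef|ft_"
```

```text
eef_pos: [0.4841, 0.1118, 0.1655]
ft_force: [-0.9, -0.3, -2.8]
```

```bash
python3 -m creep '[{"offset":[0,0,-0.1],"twist":0},{"offset":[0,0,-0.2],"twist":0},{"offset":[0,0,-0.32],"twist":0},{"offset":[0,0,-0.32],"twist":0}]' | grep -E "eef|ft_"
```

```text
eef_pos: [0.4845, 0.1119, 0.1853]
ft_force: [-0.2, 0.4, -1.5]
```

```bash
python3 -m creep '[{"offset":[-0.1,0,0],"twist":0},{"offset":[-0.2,0,0],"twist":0},{"offset":[-0.3,0,0],"twist":0},{"offset":[-0.3,0,0],"twist":0}]' | grep -E "eef|ft_"
```

```text
eef_pos: [0.4816, 0.0932, 0.184]
ft_force: [-0.2, 0.4, -1.7]
```

```bash
python3 -m creep '[{"offset":[-0.15,0,0],"twist":0},{"offset":[-0.3,0,0],"twist":0},{"offset":[-0.5,0,0],"twist":0},{"offset":[-0.7,0,0],"twist":0},{"offset":[-0.9,0,0],"twist":0},{"offset":[-1.1,0,0],"twist":0},{"offset":[-1.1,0,0],"twist":0},{"offset":[-1.1,0,0],"twist":0}]' | grep -E "eef|ft_"
python3 - <<'E'
from h import *
for n in ("side","wrist"):
    P,im,d=grab(n); W=world(P,d); np.savez(n+"2.npz",im=im,d=d,W=W)
    cv2.imwrite(f"pics/{n}2.png",im[...,::-1])
E
```

```text
eef_pos: [0.4746, 0.0282, 0.1843]
ft_force: [-0.0, 1.4, -1.5]
```

View pics/side2.png

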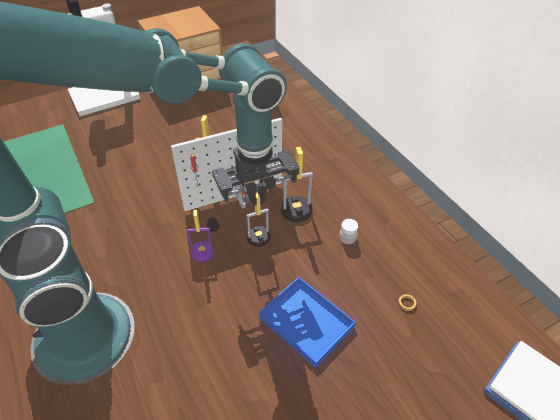

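Side view: the holder hangs from the gripper at (258,235), clear of the hook and board. The jar (349,231), the loupe (212,225) and the ring (407,302) are undisturbed, and the tray's centre is at (308,322).

```bash
python3 -m creep '[{"offset":[-0.3,0.05,-0.1],"twist":0},{"offset":[-0.7,0.1,-0.1],"twist":0},{"offset":[-1.2,0.15,-0.1],"twist":0},{"offset":[-1.7,0.2,-0.1],"twist":0},{"offset":[-2.2,0.25,-0.1],"twist":0},{"offset":[-2.7,0.3,-0.1],"twist":0},{"offset":[-3.2,0.35,-0.1],"twist":0},{"offset":[-3.7,0.4,-0.1],"twist":0},{"offset":[-4.05,0.43,-0.1],"twist":0},{"offset":[-4.15,0.43,-0.1],"twist":0}]'
python3 - <<'E'
from h import *
for n in ("side","scene"):
    P,im,d=grab(n); W=world(P,d); np.savez(n+"3.npz",im=im,d=d,W=W)
    if n=="side": cv2.imwrite("pics/side3.png",cv2.resize(im[180:400,180:440,::-1],(780,660))[:600])
    e=np.array(manip.state()["eef_pos"]); r=np.hypot(W[...,0]-e[0],W[...,1]-e[1]); z=W[...,2]
    hsv=cv2.cvtColor(im,cv2.COLOR_RGB2HSV).astype(int)
    base=(d>0)&(r<.05)&(z>.045)&(z<.085)&(hsv[...,2]<80); tab=(d>0)&(r<.03)&(z>.15)&(z<.22)&(hsv[...,0]>15)&(hsv[...,0]<35)&(hsv[...,1]>120)
    bar=(d>0)&(r<.045)&(z>.14)&(z<.165)&(hsv[...,1]<60)
    for k,m in (("base",base),("tab",tab),("bar",bar)):
        if m.sum(): p=W[m];print(n,k,m.sum(),p.min(0).round(3),p.max(0).round(3),p.mean(0).round(3))
E
```

```text
t: 15.5
eef_pos: [0.473, -0.2228, 0.1902]
tool_rot: [-0.0, 0.745, 0.667, 0.0]
ft_force: [-0.1, 0.5, -1.0]
grip_width: 0.0075
grip_force: 40.0
side base 138 [ 0.439 -0.255  0.059] [ 0.496 -0.202  0.079] [ 0.461 -0.238  0.067]
side tab 79 [ 0.465 -0.234  0.154] [ 0.474 -0.218  0.216] [ 0.469 -0.23   0.183]
side bar 79 [ 0.442 -0.232  0.141] [ 0.497 -0.213  0.157] [ 0.469 -0.225  0.152]
scene base 144 [ 0.452 -0.248  0.057] [ 0.506 -0.191  0.08 ] [ 0.485 -0.212  0.069]
scene tab 103 [ 0.465 -0.233  0.152] [ 0.494 -0.211  0.218] [ 0.477 -0.218  0.182]
scene bar 40 [ 0.445 -0.227  0.141] [ 0.503 -0.216  0.156] [ 0.479 -0.222  0.151]
```

View pics/side3.png

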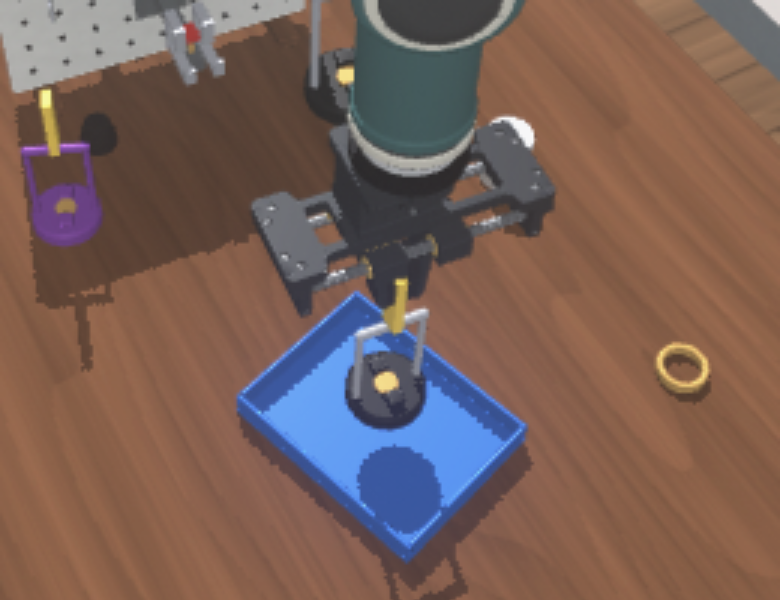

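The holder is upright over the tray at crop (386,388), centred within a few mm.

```bash
python3 -m creep '[{"offset":[0,0,0.15],"twist":0},{"offset":[0,0,0.3],"twist":0},{"offset":[0,0,0.45],"twist":0},{"offset":[0,0,0.6],"twist":0},{"offset":[0,0,0.72],"twist":0},{"offset":[0,0,0.78],"twist":0},{"offset":[0,0,0.8],"twist":0},{"offset":[0,0,0.8],"twist":0}]' | grep -E "eef|ft_"
python3 -m creep '[{"offset":[0,0,0.015],"twist":0},{"offset":[0,0,0.03],"twist":0},{"offset":[0,0,0.03],"twist":0}]' | grep -E "eef|ft_"
```

```text
eef_pos: [0.473, -0.2222, 0.1424]
ft_force: [0.7, 0.4, -1.3]
eef_pos: [0.4728, -0.2221, 0.1404]
ft_force: [-0.4, -0.9, -1.0]
```

```bash
python3 -m creep '[{"offset":[0,0,0.01],"twist":0},{"offset":[0,0,0.02],"twist":0},{"offset":[0,0,0.02],"twist":0}]' | grep -E "eef|ft_"
```

```text
eef_pos: [0.4728, -0.222, 0.1391]
ft_force: [0.6, 0.3, -0.9]
```

```bash
python3 -m creep '[{"offset":[0,0,0.01],"twist":0},{"offset":[0,0,0.015],"twist":0},{"offset":[0,0,0.015],"twist":0}]' | grep -E "eef|ft_"
```

```text
eef_pos: [0.4731, -0.2222, 0.1389]
ft_force: [-0.1, 0.7, 2.0]
```

```bash
python3 -m creep '[{"offset":[0,0,0.01],"twist":0},{"offset":[0,0,0.01],"twist":0}]' | grep -E "eef|ft_"
```

```text
eef_pos: [0.4733, -0.2224, 0.1389]
ft_force: [-1.6, 0.8, 6.2]
```

It touched down at z = 0.1389 m. Now I release and withdraw straight up.

```bash
python3 -m creep '[{"offset":[0,0,-0.01],"twist":0},{"offset":[0,0,-0.01],"twist":0},{"offset":[0,0,-0.01],"twist":0},{"offset":[0,0,-0.01],"twist":0},{"offset":[0,0,-0.01],"twist":0},{"offset":[0,0,-0.01],"twist":0}]' 0.6
python3 -m creep '[{"offset":[0,0,-0.2],"twist":0},{"offset":[0,0,-0.5],"twist":0},{"offset":[0,0,-1.0],"twist":0},{"offset":[0,0,-1.5],"twist":0},{"offset":[0,0,-2],"twist":0},{"offset":[0,0,-2],"twist":0},{"offset":[0,0,-2],"twist":0}]'
python3 - <<'E'
from h import *
for n in ("side",):
    P,im,d=grab(n); W=world(P,d)
    cv2.imwrite("pics/side4.png",cv2.resize(im[180:400,180:440,::-1],(709,600)))
    r=np.hypot(W[...,0]-.473,W[...,1]+.222); z=W[...,2]; hsv=cv2.cvtColor(im,cv2.COLOR_RGB2HSV).astype(int)
    for k,m in (("tab",(r<.04)&(z>.09)&(z<.18)&(hsv[...,0]>15)&(hsv[...,0]<35)&(hsv[...,1]>120)),("base",(r<.05)&(z>.008)&(z<.04)&(hsv[...,2]<60))):
        p=W[m&(d>0)];print(k,len(p),p.min(0).round(3),p.max(0).round(3),p.mean(0).round(3))
E
```

```text
t: 18.73
eef_pos: [0.4728, -0.2221, 0.1383]
tool_rot: [-0.0, 0.745, 0.667, -0.0]
ft_force: [0.5, 0.6, -0.7]
grip_width: 0.0351
grip_force: 0.0
t: 19.6
eef_pos: [0.4726, -0.222, 0.2583]
tool_rot: [0.0, 0.745, 0.667, 0.0]
ft_force: [0.4, 0.0, -0.3]
grip_width: 0.0351
grip_force: 0.0
tab 95 [ 0.464 -0.234  0.102] [ 0.475 -0.213  0.164] [ 0.467 -0.226  0.137]Traceback (most recent call last):
  File "<stdin>", line 7, in <module>
    return umr_minimum(a, axis, None, out, keepdims, initial, where)
ValueError: zero-size array to reduction operation minimum which has no identity
```

View pics/side4.png

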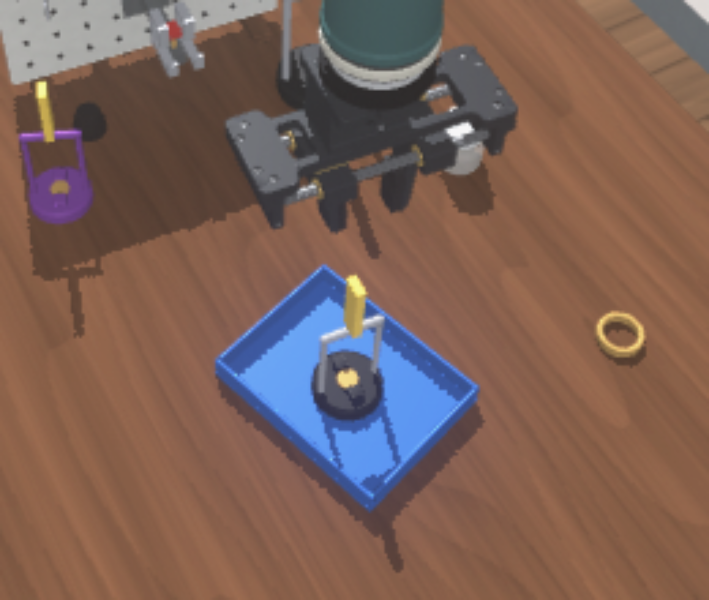

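The holder stands upright in the tray at (348,385), released and with its tab top at z = 0.163 m as expected. The red keeper is up at (172,32), and the jar, loupe and ring have not moved. I hand the job in.

```bash
python3 -c "
from bench import manip
print(manip.close_job())"
```

```text
the job is handed in; nothing more can be done
None
```

The holder came off the hook without forcing (about 10 N at most) and now stands upright and released in the blue tray; the jar, loupe and brass ring look unmoved, and the job is handed in with no verdict returned.

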